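Fold up the catch tray and hold the ring clamp level over it

ROBOT

A 6-joint arm with a two-finger parallel gripper is mounted at the origin on the work surface. World frame = base frame: x ahead of the robot, y to its left, z up, the work surface at z = 0. Lengths are in m, angles in degrees, forces in N, time in s.
With the tool pointing down it reaches from about 0.35 to 0.975 m from the base axis. Payload 17.4 kg.
Tool frame: the origin (TCP) lies between the finger pads; the fingertips stand 8 mm ahead of it and the grasp point (between the pads) lies 11 mm behind it (tcp_to_tips is the distance from the TCP to the fingertips, in m); z points along the fingers, y is the line along which they close (so a half turn about z gives the same grasp; the last joint's range is limited). The gripper opens to 85 mm and grips with 20 to 120 N. Pads are 22 mm wide; open, the fingers measure 114 mm over their backs; the gripper's body (76 mm by 85 mm) begins 54 mm behind the grasp point. The pads swing forward as they close: fully open they stand 13 mm farther back than shut.
Start: joints at [70.371, 6.646, 82.598, -0, 90.757, -2.166], TCP at [0.203, 0.644, 0.239] pointing down, gripper open.
Joint ranges: [-162.19, 162.19], [-47.58, 125.68], [4.15, 143.07], [-65.23, 245.23], [0.69, 171.88], [-170.13, 170.13]. Speed limits (degrees/s): [108.29, 108.29, 127.2, 180, 180, 180].

INTERFACE

Orientations are given as a 3x3 rotation matrix whose columns are the frame's x, y, z axes.
In Python, from bench import * gives the robot as it stands. The module is installed in compiled form; this text tells all that it offers.
- The arm moves only by the tool apply_moves, never from a script. Its argument "deltas" is a list of rows, each a list of 4 numbers: the shift along the world's x, y, z scaled (see below), then the turn about the world's z scaled (see below). A call has 1 to 8 rows; each row is the pose to reach, as a shift and turn from the pose commanded when the call began; what a row does not reach only later rows make up. The controller multiplies each number of a shift by 1000 mm and each number of a turn by 90 degrees. A row lasts 1/12 s, in which the tool goes at most 41.7 mm and 7.16 degrees, less where a joint would pass 70% of its speed; a pose out of reach is approached as far as the arm can. A call with a number of a shift or a turn outside -1 to 1 is refused whole. A call with a gripper value outside its range is refused whole. "grip" is the opening, from -1 (shut) to 1 (fully open), set as the call begins (left out, the last holds). The fingers move at their own pace and stop on an object; "squeeze" is the grip in N (left out, the last holds). Time passes only in rows, so rows that repeat a pose let the fingers close. It gives the time, the measured TCP pose, the force, the opening and the grip force at its end, in the units of the state.
- get_obs(): the state, without advancing time (a new reading comes with each control period).
- grab_frame(name): name is "scene" or "top" or "wrist"; returns (picture, depth): 400x640x3 uint8, blue, green, red; 400x640 float32, m along the optical axis (not along the pixel's ray), 0 where there is no reading.
- calibration(name): a dict with "intrinsics" (3x3 intrinsics, pixels), "k1" (the pictures are not rectified: a ray, as slopes to the right and down, at radius r is drawn at 1 + k1 r^2 times it, then the intrinsics apply), "extrinsics" (4x4, takes a point from camera to world coordinates); the wrist camera has in their place "tool_from_camera" (4x4, takes a point from camera to tool coordinates, whose origin is the TCP and whose axes are the flange's). Camera axes: x right, y down, z forward; pixel columns grow to the right and rows downward; lengths in m; the calibration is good to about 2 mm. A picture is of the moment at which its call begins: read the wrist's pose just before it. calibration takes no time and is no camera call.
- close_job(): hands the job in; it is judged then, once.
The state is a dict: "t": time; "joint_pos": joint angles; "joint_vel": joint speeds; "joint_efforts": joint torques, N m; "tcp_pos": TCP position; "eef_rot": TCP orientation; "ft_force": force on the tool from outside, world axes, zero at the start; "ft_torque": the same for the moment, N m; "finger_gap": finger opening in m; "gripper_force": force on a finger pad.
Only numpy, scipy, OpenCV 4.12 (cv2) and the standard library are available. Lean on these libraries where they do the work, as an engineer would, in place of code of your own. Each camera call takes 0.05 s, during which the arm holds its last target. There are 200 camera calls.

TASK

Fold the three hinged walls of the aluminium catch tray up until they stand upright, so that it is an open box. Then draw the wooden ring clamp (the square wooden stick with a ring in its jaws) out of the sloping stand, turn it until it lies level and keep it raised and still with the ring over the middle of the tray, about 15 cm above the bench, so that a loose stone would fall into the tray. Finish while holding it there in the gripper, clear of the tray and everything else, and leave all other things where they are.

Things in the scene. Friction and masses are not known exactly. Their poses are not given: they have to be found in the camera images.
- tray: folding catch tray of aluminium with dark rubber floor, fixed to the bench, left or right of the stand. Origin: centre of its underside on the bench; x, y along its sides, z up. Base 110 mm (x) by 140 mm (y), 8 mm thick; on its +x side a fixed back wall, top 53 mm above the bench. The other three sides have hinged walls 45 mm high, 4 mm thick, at the start folded out and sloping up a little
- wall_left (a joint): hinge of the wall on the tray's +y side: 0 = flat outwards, 1.57 = upright, stop at 1.65; starts at 0.50 to 0.80. Hinge line: tray y = +70 mm, parallel to tray x, 8 mm above the bench; wall 98 mm long. Stiff (0.035 N m), stays where left
- wall_right (a joint): the same on the tray's -y side (hinge at tray y = -70 mm)
- wall_front (a joint): the same on the tray's -x side, towards the robot (hinge at tray x = -55 mm, parallel to tray y); this wall is 140 mm long
- wall_left_edge (a point): middle of the free edge of the left wall, 45 mm from its hinge. A finger that leans in under this raised edge, tip first, and then follows the edge's arc up and inwards folds the wall up (an upright finger merely pressed against the edge jams); so with the other two walls
- wall_right_edge (a point): middle of the free edge of the right wall (45 mm from its hinge)
- wall_front_edge (a point): middle of the free edge of the front wall (45 mm from its hinge)
- stand: sloping wooden tool stand, fixed to the bench. Origin: centre of its underside, z up; 120 mm (x) by 236 mm (y), highest wood about 92 mm above the bench. Three sockets 70 mm apart along its y, 50 mm deep, 22 by 20 mm wide, axes leaning 40 degrees from vertical towards its -x (the robot). Its three tools stand in any order
- ring_clamp: wooden ring clamp in the stand: a square stick 20 mm (its x) by 18 mm (its y), 150 mm long, with a steel band at half length and a brass ring in its two jaws on top (to 173 mm). 0.07 to 0.13 kg, centre of mass about 77 mm from the foot. Origin: centre of its foot, at the socket's bottom; z along the stick to the ring, leaning 40 degrees towards the robot; its y is level
- clamp_head (a point): centre of the ring in the clamp's jaws, 158 mm from the foot along the clamp's z. The upper 100 mm of the stick stand out of the stand: grip it across y (18 mm) and draw it out along its z by 50 mm or more
- mandrel: bystander: steel ring mandrel in the stand, a slim cone 12 to 19 mm thick, 165 mm long. Origin at its foot, z along it
- pusher: bystander: stone pusher in the stand, with a dark mushroom handle 32 mm wide, 107 mm long. Origin at its foot, z along it
- bur_box: bystander: clear box, 70 by 45 by 20 mm, lying on the bench; origin at its underside
- loupe: bystander: folding loupe, 32 mm wide, 63 mm long, 24 mm high; origin at its underside
- graver: bystander: hand graver with wooden handle, 150 mm long, lying along its x
- screw_dish: bystander: white dish, 64 mm wide, 22 mm high; origin at its underside
- oil_jar: bystander: amber jar, 44 mm wide, 60 mm high; origin at its underside
Not all that is in view belongs to the job. Leave any green or red look-alike of the ring_clamp alone.

How it is judged:
By the outcome, as a careful person would: the job done as asked, in the order asked, and still so for the second after the job is handed in, while the arm keeps its last pose, push and grip.
It also fails if it takes over 69 s, if anything falls off the work surface, if the arm or the gripper's body presses on something with over 40 N, if the wrist force passes 120 N, or if a joint passes its speed limit or range.

## Working session

There is one attempt and no reset: what is moved stays moved. The work goes in short steps, Python scripts to look and compute and a tool call to move; the robot and the scene stay as the last step left them, time stands still between calls to the robot, and variables do not carry over. Pictures are saved under pics/ and viewed, at most 10 in all, crops included, and the job is handed in when it is done.

Besides the shell and the picture viewer there is one more tool, called in YAML: its name, and indented under it one key for each argument. apply_moves: Moves the arm, as the interface text tells. Shifts and turns lie within -1 to 1; 1 stands for 1000 mm of shift or 90 degrees of turn. Its arguments: {"type":"object","properties":{"deltas":{"type":"array","items":{"type":"array","items":{"type":"number"}}},"grip":{"type":"number"},"squeeze":{"type":"number"}},"required":["deltas"]}

```bash
mkdir -p pics; cat > h.py <<'E'
import numpy as np, cv2
from bench import *
def cam(name,obs=None):
    c=calibration(name); K=np.array(c["intrinsics"]); k1=c["k1"]
    if "extrinsics" in c: T=np.array(c["extrinsics"])
    else:
        o=obs or get_obs(); W=np.eye(4); W[:3,:3]=o["eef_rot"]; W[:3,3]=o["tcp_pos"]; T=W@np.array(c["tool_from_camera"])
    return K,k1,T
def slopes(K,k1,uv):
    d=(np.atleast_2d(uv).astype(float)-K[:2,2])/[K[0,0],K[1,1]]
    s=d.copy()
    for _ in range(20): s=d/(1+k1*(s**2).sum(1,keepdims=True))
    return s
def plane(c,uv,z):   # rays onto height z
    K,k1,T=c; s=slopes(K,k1,uv); r=np.c_[s,np.ones(len(s))]@T[:3,:3].T
    return T[:3,3]+r*((z-T[2,3])/r[:,2])[:,None]
def deproj(c,uv,d):
    K,k1,T=c; s=slopes(K,k1,uv); p=np.c_[s,np.ones(len(s))]*np.atleast_1d(d)[:,None]
    return p@T[:3,:3].T+T[:3,3]
def proj(c,P):
    K,k1,T=c; q=(np.atleast_2d(P)-T[:3,3])@T[:3,:3]; s=q[:,:2]/q[:,2:]
    s=s*(1+k1*(s**2).sum(1,keepdims=True)); return s*[K[0,0],K[1,1]]+K[:2,2]
E
python3 - <<'E'
from h import *
o=get_obs(); print({k:np.round(v,3).tolist() for k,v in o.items()})
for n in("scene","top"):
    p,d=grab_frame(n); cv2.imwrite(f"pics/{n}0.png",p); np.save(f"{n}0.npy",d)
    K,k1,T=cam(n); print(n,K[0,0],k1,np.round(T,3).tolist(),(d>0).mean())
E
```

```text
{'t': 0.0, 'joint_pos': [70.372, 6.673, 82.637, 0.002, 90.756, -2.166], 'joint_vel': [-0.04, 0.005, 0.012, 0.067, -0.031, 0.067], 'joint_efforts': [-0.001, -73.201, -63.248, -0.0, 0.006, -0.0], 'tcp_pos': [0.202, 0.644, 0.239], 'eef_rot': [[-0.954, 0.3, -0.0], [0.3, 0.954, -0.001], [0.0, -0.001, -1.0]], 'ft_force': [-0.446, 0.211, -0.144], 'ft_torque': [0.019, -0.0, 0.021], 'gripper_force': 0.0, 'finger_gap': 0.086}
scene 517.9436395592394 -0.05350002535644731 [[-0.467, 0.731, -0.498, 1.327], [0.884, 0.394, -0.251, 0.289], [0.013, -0.557, -0.83, 1.426], [0.0, 0.0, 0.0, 1.0]] 0.9960390625
top 487.5306968324226 -0.024669213949642485 [[-0.013, -0.981, 0.192, 0.223], [-1.0, 0.013, -0.002, -0.108], [-0.001, -0.192, -0.981, 1.75], [0.0, 0.0, 0.0, 1.0]] 0.99590234375
```

View pics/top0.png

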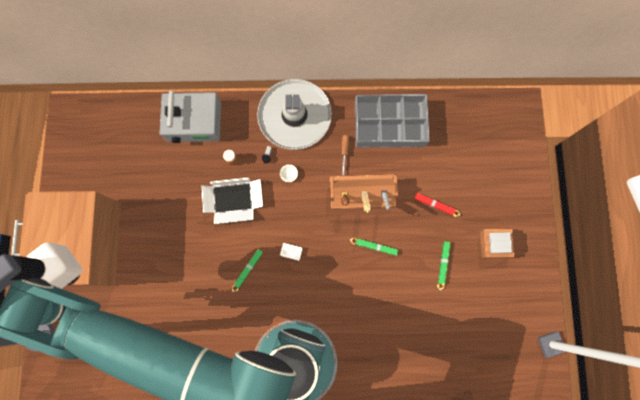

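View pics/scene0.png

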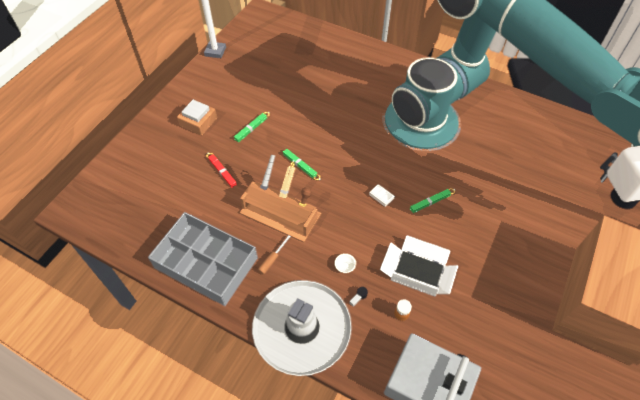

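```bash
python3 - <<'E'
from h import *
c=cam("top"); d=np.load("top0.npy"); s=cam("scene"); ds=np.load("scene0.npy")
pts={"floor":(232,200),"back":(232,182),"front_edge":(233,220),"left_edge":(205,197),"right_edge":(259,195),"standL":(333,192),"standR":(394,192),"pusher":(346,199),"stickhead":(367,209),"stickmid":(366,197),"mandrel":(388,207),"dish":(289,174),"box":(290,252),"block":(60,240),"oil":(229,156),"loupe":(268,154),"graver":(345,155),"platecenter":(294,105),"grnL":(247,270),"grn":(375,246),"blockedge":(100,205)}
for k,u in pts.items(): print(k,np.round(deproj(c,u,d[u[1],u[0]])[0],3))
p=cv2.imread("pics/top0.png"); q=cv2.imread("pics/scene0.png")
a=cv2.resize(p[150:235,190:410],None,fx=3.6,fy=3.6,interpolation=cv2.INTER_CUBIC)
b=cv2.resize(q[140:300,230:470],None,fx=1.8,fy=1.8,interpolation=cv2.INTER_CUBIC)
b=cv2.resize(b,(a.shape[1],int(b.shape[0]*a.shape[1]/b.shape[1])))[:290]
cv2.imwrite("pics/crop0.png",np.vstack([a,b])[:600])
E
```

```text
floor [0.573 0.226 0.005]
back [0.635 0.224 0.026]
front_edge [0.493 0.214 0.041]
left_edge [0.58  0.319 0.032]
right_edge [0.583 0.123 0.039]
standL [ 0.585 -0.142  0.067]
standR [ 0.581 -0.357  0.071]
pusher [ 0.549 -0.185  0.119]
stickhead [ 0.504 -0.251  0.168]
stickmid [ 0.555 -0.254  0.115]
mandrel [ 0.511 -0.321  0.163]
dish [0.669 0.018 0.001]
box [0.38  0.013 0.015]
block [0.411 0.745 0.193]
oil [0.723 0.23  0.062]
loupe [0.741 0.094 0.02 ]
graver [ 0.738 -0.19   0.004]
platecenter [ 0.882 -0.009  0.141]
grnL [0.318 0.164 0.021]
grn [ 0.397 -0.289  0.017]
blockedge [0.532 0.641 0.154]
```

View pics/crop0.png

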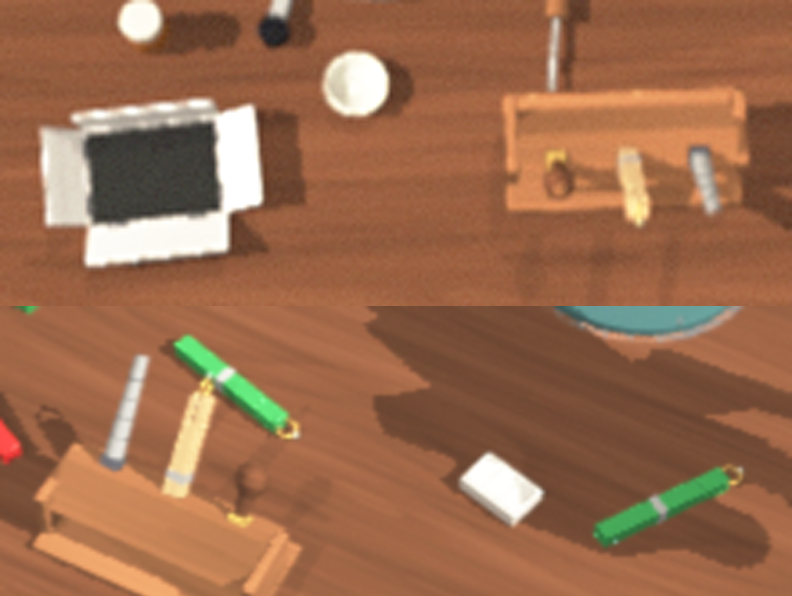

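apply_moves:
  deltas:
    - [0.01,-0.01,0.035,0.05]
    - [0.03,-0.04,0.055,0.1]
    - [0.055,-0.075,0.07,0.15]
    - [0.075,-0.11,0.08,0.2]
    - [0.1,-0.14,0.09,0.26]
    - [0.125,-0.17,0.1,0.26]
    - [0.15,-0.2,0.11,0.26]
    - [0.17,-0.23,0.12,0.26]
  grip: -1

```text
t: 0.77
tcp_pos: [0.3737, 0.412, 0.3595]
eef_rot: [[-0.995, -0.103, -0.0], [-0.103, 0.995, -0.0], [0.0, -0.0, -1.0]]
ft_force: [0.3, 0.8, -0.8]
finger_gap: 0.0003
gripper_force: 0.0
```

apply_moves:
  deltas:
    - [0.025,-0.03,0.01,0]
    - [0.05,-0.06,0.02,0]
    - [0.07,-0.09,0.03,0]
    - [0.09,-0.12,0.03,0]
    - [0.11,-0.15,0.03,0]
    - [0.12,-0.18,0.03,0]
    - [0.12,-0.19,0.03,0]
    - [0.12,-0.19,0.03,0]

```text
t: 1.43
tcp_pos: [0.493, 0.2219, 0.3892]
eef_rot: [[-0.995, -0.101, -0.0], [-0.101, 0.995, -0.0], [0.0, -0.0, -1.0]]
ft_force: [-1.0, 0.6, 0.4]
finger_gap: -0.0
gripper_force: 0.0
```

```bash
python3 - <<'E'
from h import *
o=get_obs(); print(o["t"],np.round(o["tcp_pos"],3),np.round(o["eef_rot"],3).tolist(),np.round(o["joint_pos"],1),o["finger_gap"])
print(np.round(calibration("wrist")["tool_from_camera"],3).tolist())
p,d=grab_frame("wrist"); cv2.imwrite("pics/w1.png",p); np.save("w1.npy",d); import pickle; pickle.dump(cam("wrist",o),open("w1.pkl","wb"))
E
```

```text
1.4333 [0.493 0.222 0.389] [[-0.995, -0.101, -0.0], [-0.101, 0.995, -0.0], [0.0, -0.0, -1.0]] [ 21.5 -10.1  85.2  -0.  104.9 -74.2] -5.2954188210793735e-06
[[0.0, -0.955, -0.297, 0.076], [1.0, 0.0, 0.0, 0.0], [-0.0, -0.297, 0.955, -0.135], [0.0, 0.0, 0.0, 1.0]]
```

View pics/w1.png

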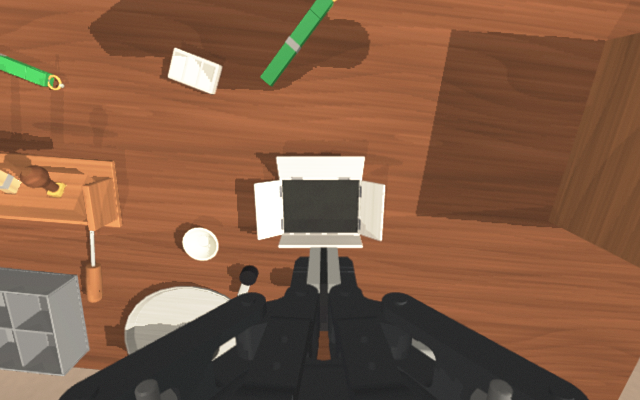

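```bash
python3 - <<'E'
from h import *; import pickle
c=pickle.load(open("w1.pkl","rb")); p=cv2.imread("pics/w1.png"); d=np.load("w1.npy")
g=p.max(2); m=((g<70)).astype(np.uint8); roi=np.zeros_like(m); roi[172:240,272:372]=1; m&=roi
n,l,st,ce=cv2.connectedComponentsWithStats(m); i=1+st[1:,4].argmax(); print(st[i])
cnt=cv2.findContours((l==i).astype(np.uint8),0,1)[0][0][:,0]
P=plane(c,cnt,0.009)[:,:2]; (ctr,sz,an)=cv2.minAreaRect((P*1000).astype(np.float32)); print("floor",ctr,sz,an)
mw=((p.min(2)>150)&(np.ptp(p.astype(int),2)<40)).astype(np.uint8); roi[:]=0; roi[150:252,250:392]=1; mw&=roi
v,u=np.nonzero(mw); Q=deproj(c,np.c_[u,v],d[v,u])
A=np.deg2rad(5.8); R=np.array([[np.cos(A),-np.sin(A)],[np.sin(A),np.cos(A)]])
L=(Q[:,:2]-np.array(ctr)/1000)@R
for nm,s in (("left",L[:,1]>.078),("right",L[:,1]<-.078),("front",L[:,0]<-.062),("back",L[:,0]>.045)):
    X=L[s]; z=Q[s,2]; print(nm,s.sum(),np.round(np.percentile(X,[1,50,99],axis=0),4).tolist(),np.round(np.percentile(z,[1,50,99]),4))
    ax=0 if nm in("front","back") else 1; k=np.polyfit(np.abs(X[:,ax]),z,1); print("  slope deg",np.rad2deg(np.arctan(k[0])),np.round(k,3))
E
```

```text
[ 283  181   75   51 3446]
floor (582.114990234375, 225.87132263183594) (91.57386016845703, 127.72772216796875) 5.789119720458984
left 952 [[-0.0461, 0.0783], [-0.0007, 0.0911], [0.0485, 0.1038]] [0.0178 0.0303 0.0406]
  slope deg 41.343494904252196 [ 0.88 -0.05]
right 1087 [[-0.0475, -0.1078], [-0.0009, -0.0931], [0.0575, -0.0783]] [0.0006 0.0261 0.0353]
  slope deg 28.588627113082033 [ 0.545 -0.025]
front 1450 [[-0.1652, -0.0678], [-0.0781, 0.0032], [-0.0628, 0.0685]] [0.0161 0.0271 0.5245]
  slope deg 78.20872034463855 [ 4.79  -0.334]
back 1274 [[0.0455, -0.1025], [0.0521, -0.0021], [0.0813, 0.0961]] [-0.0001  0.0294  0.0545]
  slope deg -36.8546468182629 [-0.75   0.069]
```

apply_moves:
  deltas:
    - [0.01,0.018,-0.034,0]
    - [0.02,0.036,-0.07,0]
    - [0.03,0.054,-0.105,0]
    - [0.04,0.072,-0.14,0]
    - [0.05,0.09,-0.175,0]
    - [0.06,0.108,-0.21,0]
    - [0.07,0.124,-0.245,0]
    - [0.077,0.135,-0.269,0]

```text
t: 2.15
tcp_pos: [0.5682, 0.3613, 0.1162]
eef_rot: [[-0.994, -0.105, -0.003], [-0.105, 0.994, -0.001], [0.003, -0.001, -1.0]]
ft_force: [-0.6, 0.2, -0.4]
finger_gap: -0.0004
gripper_force: 0.0
```

apply_moves:
  deltas:
    - [0,0,-0.03,0]
    - [0,0,-0.06,0]
    - [0,0,-0.085,0]
    - [0,0,-0.1,0]
    - [0,0,-0.1,0]
    - [0,0,-0.1,0]

```text
t: 2.65
tcp_pos: [0.5691, 0.3596, 0.0205]
eef_rot: [[-0.995, -0.104, -0.001], [-0.104, 0.995, -0.0], [0.001, -0.0, -1.0]]
ft_force: [0.9, -0.1, 0.5]
finger_gap: 0.0
gripper_force: 0.0
```

apply_moves:
  deltas:
    - [0.001,-0.008,0,0]
    - [0.0015,-0.014,0,0]
    - [0.002,-0.018,0.003,0]
    - [0.002,-0.021,0.006,0]
    - [0.0025,-0.024,0.009,0]
    - [0.003,-0.027,0.0115,0]
    - [0.003,-0.031,0.014,0]
    - [0.0035,-0.034,0.016,0]

```text
t: 3.32
tcp_pos: [0.5731, 0.3244, 0.0366]
eef_rot: [[-0.995, -0.103, -0.0], [-0.103, 0.995, -0.0], [0.0, -0.0, -1.0]]
ft_force: [-0.4, 1.0, -1.1]
finger_gap: 0.0001
gripper_force: 0.4
```

apply_moves:
  deltas:
    - [0.0005,-0.004,0.0015,0]
    - [0.001,-0.0075,0.0025,0]
    - [0.001,-0.011,0.003,0]
    - [0.0015,-0.014,0.003,0]
    - [0.0015,-0.0155,0.003,0]
    - [0.0015,-0.0155,0.003,0]
    - [0.0015,-0.0155,0.003,0]

```text
t: 3.9
tcp_pos: [0.5745, 0.3092, 0.0392]
eef_rot: [[-0.995, -0.103, -0.0], [-0.103, 0.995, -0.0], [0.0, -0.0, -1.0]]
ft_force: [-0.0, 1.2, 0.5]
finger_gap: 0.0001
gripper_force: 0.0
```

```bash
cat > tray.py <<'E'
from h import *; import sys
t=sys.argv[1]; o=get_obs(); print(o["t"],np.round(o["tcp_pos"],4),np.round(o["ft_force"],1))
for n in sys.argv[2:]:
    p,d=grab_frame(n); cv2.imwrite(f"pics/{n}_{t}.png",p); np.save(f"{n}_{t}.npy",d); c=cam(n,o)
    v,u=np.mgrid[0:400,0:640]; u=u.ravel(); v=v.ravel(); dd=d.ravel(); k=dd>0
    Q=deproj(c,np.c_[u,v][k],dd[k]); col=p.reshape(-1,3)[k].astype(int)
    w=(col.min(1)>110)&(np.ptp(col,axis=1)<45)
    A=np.deg2rad(5.8); R=np.array([[np.cos(A),-np.sin(A)],[np.sin(A),np.cos(A)]]); L=(Q[:,:2]-[0.583,0.226])@R; z=Q[:,2]
    w&=(z>.012)&(z<.065)&(abs(L[:,0])<.125)&(abs(L[:,1])<.125)
    for nm,s in (("left",(L[:,1]>.06)&(abs(L[:,0])<.045)),("right",(L[:,1]<-.06)&(abs(L[:,0])<.045)),("front",(L[:,0]<-.045)&(abs(L[:,1])<.06))):
        s=s&w; a=L[s][:,0 if nm=="front" else 1]
        if s.sum()<5: print(n,nm,"none"); continue
        out=abs(a); top=z[s]>np.percentile(z[s],85); print(n,nm,s.sum(),"zmax",np.round(np.percentile(z[s],97),4),"out p3/50/97",np.round(np.percentile(out,[3,50,97]),4),"top at",np.round(np.median(out[top]),4))
E
python3 tray.py L scene top
```

```text
3.9 [0.5745 0.3092 0.0392] [-0.   1.2  0.5]
scene left 40 zmax 0.0592 out p3/50/97 [0.0667 0.0699 0.0893] top at 0.081
scene right 316 zmax 0.0356 out p3/50/97 [0.0721 0.0912 0.107 ] top at 0.1048
scene front 415 zmax 0.0351 out p3/50/97 [0.0533 0.0751 0.0891] top at 0.0848
top left none
top right 226 zmax 0.0371 out p3/50/97 [0.072  0.0929 0.1093] top at 0.1055
top front 213 zmax 0.0386 out p3/50/97 [0.055  0.0752 0.0907] top at 0.0879
```

apply_moves:
  deltas:
    - [-0.002,0.02,0,0]
    - [-0.004,0.04,0.01,0]
    - [-0.01,0.045,0.04,0]
    - [-0.03,0.035,0.07,0]
    - [-0.05,0.01,0.1,0]
    - [-0.07,-0.02,0.115,0]
    - [-0.09,-0.055,0.12,0]
    - [-0.105,-0.09,0.12,0]

```text
t: 4.67
tcp_pos: [0.4685, 0.2188, 0.161]
eef_rot: [[-0.994, -0.105, 0.002], [-0.105, 0.994, 0.001], [-0.002, 0.001, -1.0]]
ft_force: [1.1, 0.2, 0.6]
finger_gap: 0.0
gripper_force: 0.0
```

apply_moves:
  deltas:
    - [-0.001,-0.006,0.01,0]
    - [-0.001,-0.006,0.01,0]

```text
t: 4.83
tcp_pos: [0.4686, 0.2121, 0.1713]
eef_rot: [[-0.995, -0.102, 0.003], [-0.102, 0.995, 0.001], [-0.003, 0.001, -1.0]]
ft_force: [0.2, 0.7, 0.9]
finger_gap: 0.0007
gripper_force: 0.0
```

```bash
python3 tray.py L2 wrist scene
```

```text
4.8333 [0.4686 0.2121 0.1713] [0.2 0.7 0.9]
wrist left 314 zmax 0.0541 out p3/50/97 [0.0662 0.0673 0.0693] top at 0.0681
wrist right 1525 zmax 0.0347 out p3/50/97 [0.0724 0.0904 0.1064] top at 0.1048
wrist front 3231 zmax 0.0349 out p3/50/97 [0.0572 0.077  0.0921] top at 0.0906
scene left 45 zmax 0.0571 out p3/50/97 [0.0646 0.0684 0.0705] top at 0.0676
scene right 314 zmax 0.035 out p3/50/97 [0.0703 0.0907 0.1072] top at 0.1043
scene front 496 zmax 0.035 out p3/50/97 [0.0528 0.0732 0.089 ] top at 0.0841
```

View pics/wrist_L2.png

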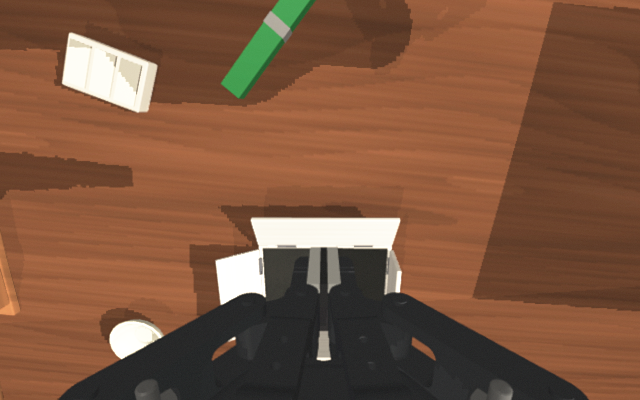

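apply_moves:
  deltas:
    - [0,0,-0.035,0]
    - [0,0,-0.07,0]
    - [0,0,-0.105,0]
    - [0,0,-0.135,0]
    - [0,0,-0.151,0]
    - [0,0,-0.151,0]
    - [0,0,-0.151,0]

```text
t: 5.52
tcp_pos: [0.4684, 0.2141, 0.0175]
eef_rot: [[-0.995, -0.104, -0.002], [-0.104, 0.995, -0.001], [0.002, -0.001, -1.0]]
ft_force: [0.4, 0.4, 0.6]
finger_gap: -0.0003
gripper_force: 0.0
```

apply_moves:
  deltas:
    - [0.006,0.0005,0,0]
    - [0.012,0.001,0.001,0]
    - [0.016,0.0015,0.004,0]
    - [0.02,0.002,0.008,0]
    - [0.0235,0.0025,0.011,0]
    - [0.027,0.0025,0.014,0]
    - [0.0305,0.003,0.016,0]
    - [0.034,0.0035,0.0175,0]

```text
t: 6.18
tcp_pos: [0.5035, 0.2171, 0.0368]
eef_rot: [[-0.995, -0.103, 0.001], [-0.103, 0.995, 0.0], [-0.001, 0.0, -1.0]]
ft_force: [-1.4, 0.2, 1.6]
finger_gap: 0.0004
gripper_force: 0.8
```

apply_moves:
  deltas:
    - [0.0035,0.0005,0.0015,0]
    - [0.0075,0.001,0.0025,0]
    - [0.011,0.001,0.003,0]
    - [0.0145,0.0015,0.003,0]
    - [0.017,0.0015,0.003,0]
    - [0.017,0.0015,0.003,0]
    - [0.017,0.0015,0.003,0]

```text
t: 6.77
tcp_pos: [0.519, 0.2185, 0.0387]
eef_rot: [[-0.995, -0.103, -0.002], [-0.103, 0.995, -0.0], [0.002, 0.0, -1.0]]
ft_force: [-9.6, 0.2, 6.7]
finger_gap: -0.0
gripper_force: 5.0
```

```bash
python3 tray.py F scene
```

```text
6.7667 [0.519  0.2185 0.0387] [-9.6  0.2  6.7]
scene left 42 zmax 0.055 out p3/50/97 [0.0657 0.0685 0.0706] top at 0.0686
scene right 317 zmax 0.0356 out p3/50/97 [0.0706 0.0908 0.1072] top at 0.1041
scene front 268 zmax 0.0564 out p3/50/97 [0.0457 0.0489 0.0531] top at 0.0481
```

apply_moves:
  deltas:
    - [-0.015,-0.002,0,0]
    - [-0.025,-0.005,0.02,0]
    - [-0.025,-0.015,0.055,0]
    - [-0.02,-0.04,0.08,0]
    - [0.005,-0.07,0.09,0]
    - [0.03,-0.095,0.09,0]
    - [0.055,-0.12,0.09,0]
    - [0.077,-0.127,0.075,0]

```text
t: 7.48
tcp_pos: [0.5993, 0.0884, 0.1167]
eef_rot: [[-0.995, -0.102, 0.005], [-0.102, 0.995, -0.0], [-0.005, -0.001, -1.0]]
ft_force: [0.0, -0.3, 1.1]
finger_gap: -0.0001
gripper_force: 0.0
```

apply_moves:
  deltas:
    - [0,0,-0.03,0]
    - [0,0,-0.06,0]
    - [0,0,-0.085,0]
    - [0,0,-0.095,0]
    - [0,0,-0.095,0]
    - [0,0,-0.095,0]

```text
t: 7.98
tcp_pos: [0.5969, 0.0915, 0.0195]
eef_rot: [[-0.995, -0.104, 0.0], [-0.104, 0.995, -0.0], [-0.0, -0.0, -1.0]]
ft_force: [-0.3, 1.2, 0.7]
finger_gap: -0.0005
gripper_force: 0.0
```

apply_moves:
  deltas:
    - [-0.0005,0.007,0,0]
    - [-0.001,0.012,0.001,0]
    - [-0.0015,0.0155,0.004,0]
    - [-0.002,0.019,0.008,0]
    - [-0.002,0.022,0.011,0]
    - [-0.0025,0.025,0.014,0]
    - [-0.003,0.0285,0.017,0]
    - [-0.003,0.032,0.019,0]

```text
t: 8.65
tcp_pos: [0.5939, 0.124, 0.0391]
eef_rot: [[-0.995, -0.104, 0.002], [-0.104, 0.995, 0.0], [-0.002, 0.0, -1.0]]
ft_force: [1.5, -1.4, 1.7]
finger_gap: 0.0001
gripper_force: 1.0
```

apply_moves:
  deltas:
    - [-0.0005,0.0035,0.0015,0]
    - [-0.0005,0.007,0.0025,0]
    - [-0.001,0.0105,0.0035,0]
    - [-0.0015,0.0145,0.004,0]
    - [-0.002,0.0185,0.004,0]
    - [-0.002,0.0195,0.004,0]
    - [-0.002,0.0195,0.004,0]

```text
t: 9.23
tcp_pos: [0.5915, 0.1431, 0.0417]
eef_rot: [[-0.995, -0.104, -0.0], [-0.104, 0.995, -0.0], [0.0, -0.0, -1.0]]
ft_force: [0.8, -0.2, 0.2]
finger_gap: -0.0001
gripper_force: 0.2
```

```bash
python3 tray.py R scene top; python3 - <<'E'
from h import *
# clamp: pale wood in both views, above bench near the stand
for n in("scene","top"):
    p=cv2.imread(f"pics/{n}_R.png"); d=np.load(f"{n}_R.npy"); c=cam(n)
    v,u=np.nonzero(d>0); Q=deproj(c,np.c_[u,v],d[v,u]); h=cv2.cvtColor(p,cv2.COLOR_BGR2HSV)[v,u].astype(int)
    s=(Q[:,2]>.09)&(Q[:,2]<.22)&(Q[:,0]>.42)&(Q[:,0]<.62)&(Q[:,1]>-.30)&(Q[:,1]<-.21)&(p[v,u][:,1]>140)
    X=Q[s]; print(n,s.sum(),h[s].mean(0).round(),X.min(0).round(3),X.max(0).round(3))
    m=X.mean(0); a=np.linalg.svd(X-m)[2][0]; a*=np.sign(a[2]); print(" mean",m.round(4),"axis",a.round(3),"lean",np.rad2deg(np.arccos(a[2])).round(1))
    b=[X[(X[:,2]>q)&(X[:,2]<q+.02)].mean(0).round(4) for q in(.1,.12,.14)]; print(b)
    s=(Q[:,2]>.06)&(Q[:,2]<.1)&(Q[:,0]>.5)&(Q[:,0]<.7)&(Q[:,1]>-.42)&(Q[:,1]<-.08); X=Q[s]
    (ctr,sz,an)=cv2.minAreaRect((X[:,:2]*1000).astype(np.float32)); print(" stand",ctr,sz,an,X[:,2].max())
E
```

```text
9.2333 [0.5915 0.1431 0.0417] [ 0.8 -0.2  0.2]
scene left 43 zmax 0.0567 out p3/50/97 [0.0648 0.0683 0.0705] top at 0.0679
scene right 39 zmax 0.0615 out p3/50/97 [0.0651 0.0687 0.0881] top at 0.0827
scene front 180 zmax 0.0539 out p3/50/97 [0.0457 0.0487 0.0521] top at 0.0478
top left 75 zmax 0.0571 out p3/50/97 [0.0634 0.0654 0.0683] top at 0.0646
top right 7 zmax 0.0582 out p3/50/97 [0.0681 0.0712 0.0736] top at 0.0693
top front 16 zmax 0.0527 out p3/50/97 [0.0488 0.0521 0.0545] top at 0.051
scene 168 [ 17. 104. 204.] [ 0.497 -0.3    0.09 ] [ 0.607 -0.239  0.166]
 mean [ 0.5444 -0.2506  0.1252] axis [-0.729  0.084  0.679] lean 47.2
[array([ 0.5588, -0.2487,  0.1095]), array([ 0.5401, -0.2494,  0.1297]), array([ 0.5216, -0.2498,  0.1486])]
 stand (596.4429321289062, -248.74468994140625) (98.80203247070312, 239.19537353515625) 1.1163402795791626 0.09997782494894625
top 78 [ 17. 112. 202.] [ 0.498 -0.26   0.09 ] [ 0.578 -0.244  0.168]
 mean [ 0.5332 -0.2514  0.1356] axis [-0.7   -0.04   0.713] lean 44.5
[array([ 0.5585, -0.2497,  0.109 ]), array([ 0.5416, -0.2506,  0.1293]), array([ 0.5183, -0.2526,  0.1504])]
 stand (597.4053955078125, -250.26824951171875) (87.58871459960938, 235.9445343017578) 0.7697948217391968 0.09956103536901661
```

apply_moves:
  deltas:
    - [0.002,-0.02,0,0]
    - [0.003,-0.035,0.01,0]
    - [0.003,-0.05,0.045,0]
    - [-0.01,-0.07,0.08,-0.02]
    - [-0.02,-0.09,0.11,-0.055]
    - [-0.03,-0.11,0.14,-0.055]
    - [-0.045,-0.13,0.17,-0.055]
    - [-0.06,-0.15,0.2,-0.055]

```text
t: 10.0
tcp_pos: [0.5304, -0.0085, 0.244]
eef_rot: [[-1.0, -0.017, 0.001], [-0.017, 1.0, 0.0], [-0.001, 0.0, -1.0]]
ft_force: [0.5, -0.0, 0.2]
finger_gap: 0.0001
gripper_force: 0.0
```

apply_moves:
  deltas:
    - [-0.01,-0.02,0.03,0]
    - [-0.02,-0.045,0.06,0]
    - [-0.03,-0.07,0.085,0]
    - [-0.04,-0.09,0.11,0]
    - [-0.05,-0.11,0.13,0]
    - [-0.05,-0.11,0.13,0]
    - [-0.05,-0.11,0.13,0]
  grip: 0.06

```text
t: 10.58
tcp_pos: [0.481, -0.1183, 0.3735]
eef_rot: [[-1.0, -0.015, 0.002], [-0.015, 1.0, -0.001], [-0.002, -0.001, -1.0]]
ft_force: [-0.6, -0.5, -0.5]
finger_gap: 0.0453
gripper_force: 0.0
```

```bash
python3 tray.py S wrist; python3 - <<'E'
from h import *
o=get_obs(); print(o["finger_gap"],np.round(o["eef_rot"],3).tolist())
p=cv2.imread("pics/wrist_S.png"); d=np.load("wrist_S.npy"); c=cam("wrist",o)
v,u=np.nonzero(d>0); Q=deproj(c,np.c_[u,v],d[v,u])
print("stand profiles x:z")
for y in(-.217,-.283):
    s=(abs(Q[:,1]-y)<.006); print(y,[(round(x,3),np.round(np.median(Q[s&(abs(Q[:,0]-x)<.004)][:,2]),3) if (s&(abs(Q[:,0]-x)<.004)).any() else None) for x in np.arange(.51,.68,.01)])
s=(Q[:,2]>.1)&(Q[:,2]<.145)&(Q[:,0]>.5)&(Q[:,0]<.62)&(abs(Q[:,1]+.25)<.03); X=Q[s]
for q in(.1,.11,.12,.13,.14):
    k=X[(X[:,2]>q)&(X[:,2]<q+.01)]; print(q,len(k),k.mean(0).round(4),k.min(0).round(3),k.max(0).round(3))
E
```

```text
10.5833 [ 0.481  -0.1183  0.3735] [-0.6 -0.5 -0.5]
wrist left 1030 zmax 0.0542 out p3/50/97 [0.0652 0.0667 0.0684] top at 0.067
wrist right 845 zmax 0.054 out p3/50/97 [0.0666 0.0695 0.0718] top at 0.0677
wrist front 867 zmax 0.0543 out p3/50/97 [0.0502 0.0539 0.056 ] top at 0.0513
0.0455407321258696 [[-1.0, -0.016, 0.001], [-0.016, 1.0, 0.0], [-0.001, 0.0, -1.0]]
stand profiles x:z
-0.217 [(np.float64(0.51), np.float64(-0.001)), (np.float64(0.52), np.float64(-0.001)), (np.float64(0.53), np.float64(-0.002)), (np.float64(0.54), np.float64(0.007)), (np.float64(0.55), np.float64(0.009)), (np.float64(0.56), np.float64(0.057)), (np.float64(0.57), np.float64(0.067)), (np.float64(0.58), np.float64(0.076)), (np.float64(0.59), np.float64(0.084)), (np.float64(0.6), np.float64(0.09)), (np.float64(0.61), np.float64(0.076)), (np.float64(0.62), np.float64(0.066)), (np.float64(0.63), np.float64(0.054)), (np.float64(0.64), None), (np.float64(0.65), None), (np.float64(0.66), None), (np.float64(0.67), None), (np.float64(0.68), None)]
-0.283 [(np.float64(0.51), np.float64(-0.002)), (np.float64(0.52), n
[... 319 characters left out ...]
t64(0.089)), (np.float64(0.61), np.float64(0.077)), (np.float64(0.62), np.float64(0.068)), (np.float64(0.63), np.float64(0.053)), (np.float64(0.64), None), (np.float64(0.65), None), (np.float64(0.66), np.float64(0.008)), (np.float64(0.67), np.float64(-0.001)), (np.float64(0.68), np.float64(-0.001))]
0.1 77 [ 0.5544 -0.2446  0.1051] [ 0.535 -0.257  0.1  ] [ 0.564 -0.239  0.11 ]
0.11 85 [ 0.5446 -0.2448  0.1149] [ 0.523 -0.257  0.11 ] [ 0.556 -0.24   0.12 ]
0.12 104 [ 0.5373 -0.2451  0.1253] [ 0.517 -0.258  0.12 ] [ 0.547 -0.24   0.13 ]
0.13 95 [ 0.5272 -0.2447  0.1351] [ 0.506 -0.257  0.13 ] [ 0.538 -0.24   0.14 ]
0.14 94 [ 0.5156 -0.2463  0.1427] [ 0.501 -0.258  0.14 ] [ 0.531 -0.24   0.145]
```

View pics/wrist_S.png

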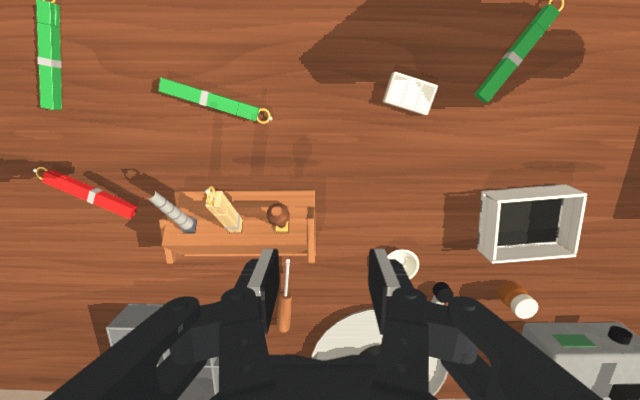

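apply_moves:
  deltas:
    - [0.012,-0.026,-0.024,0]
    - [0.024,-0.052,-0.048,0]
    - [0.036,-0.08,-0.072,0]
    - [0.048,-0.106,-0.096,0]
    - [0.059,-0.131,-0.12,0]
    - [0.059,-0.131,-0.12,0]
    - [0.059,-0.131,-0.12,0]

```text
t: 11.22
tcp_pos: [0.5403, -0.248, 0.2487]
eef_rot: [[-1.0, -0.017, -0.004], [-0.017, 1.0, 0.003], [0.004, 0.003, -1.0]]
ft_force: [-0.1, 1.5, 0.6]
finger_gap: 0.0449
gripper_force: 0.0
```

```bash
python3 - <<'E'
from h import *
o=get_obs(); p,d=grab_frame("wrist"); cv2.imwrite("pics/w3.png",p); c=cam("wrist",o); print(o["tcp_pos"],o["finger_gap"])
v,u=np.nonzero(d>0); Q=deproj(c,np.c_[u,v],d[v,u]); g=p[v,u].astype(int)
s=(Q[:,0]>.42)&(Q[:,0]<.6)&(abs(Q[:,1]+.25)<.03)&(Q[:,2]>.095)&(Q[:,2]<.2); X=Q[s]
for q in(.1,.11,.12,.13,.14,.15,.16):
    k=X[(X[:,2]>q)&(X[:,2]<q+.01)]
    if len(k): print(q,len(k),k.mean(0).round(4),np.percentile(k,1,axis=0).round(4),np.percentile(k,99,axis=0).round(4))
E
```

```text
[ 0.54026093 -0.24798446  0.24872871] 0.044941806953592976
0.1 92 [ 0.5616 -0.2495  0.1052] [ 0.5574 -0.2584  0.1004] [ 0.566  -0.2412  0.1099]
0.11 109 [ 0.553  -0.2496  0.1152] [ 0.5486 -0.2583  0.1102] [ 0.5575 -0.2408  0.1198]
0.12 137 [ 0.5428 -0.2499  0.1257] [ 0.5302 -0.2587  0.1204] [ 0.5484 -0.2413  0.1299]
0.13 128 [ 0.5365 -0.2504  0.1346] [ 0.5322 -0.2586  0.1301] [ 0.5409 -0.2416  0.1398]
0.14 380 [ 0.516  -0.2506  0.1461] [ 0.5042 -0.2597  0.1405] [ 0.5318 -0.2418  0.1499]
0.15 308 [ 0.5168 -0.2505  0.1531] [ 0.4954 -0.2594  0.1501] [ 0.5235 -0.2418  0.1577]
0.16 153 [ 0.5036 -0.2509  0.1659] [ 0.4957 -0.2539  0.1605] [ 0.5155 -0.2483  0.1682]
```

apply_moves:
  deltas:
    - [-0.001,-0.001,-0.035,0]
    - [-0.002,-0.002,-0.07,0]
    - [-0.002,-0.002,-0.1,0]
    - [-0.002,-0.002,-0.125,0]
    - [-0.002,-0.002,-0.142,0]
    - [-0.002,-0.002,-0.142,0]
    - [-0.002,-0.002,-0.142,0]

```text
t: 11.85
tcp_pos: [0.5388, -0.2492, 0.1108]
eef_rot: [[-1.0, -0.018, 0.0], [-0.018, 1.0, -0.0], [-0.0, -0.0, -1.0]]
ft_force: [-0.4, -0.8, 1.3]
finger_gap: 0.0453
gripper_force: 0.0
```

apply_moves:
  deltas:
    - [0,0,0,0]
    - [0,0,0,0]
    - [0,0,0,0]
    - [0,0,0,0]
    - [0,0,0,0]
    - [0,0,0,0]
  grip: -1
  squeeze: 60

```text
t: 12.35
tcp_pos: [0.5393, -0.2502, 0.112]
eef_rot: [[-1.0, -0.017, 0.002], [-0.017, 1.0, -0.001], [-0.002, -0.001, -1.0]]
ft_force: [-1.5, 2.8, 7.7]
finger_gap: 0.017
gripper_force: 58.3
```

apply_moves:
  deltas:
    - [-0.004,0,0.0046,0]
    - [-0.0095,0,0.0115,0]
    - [-0.016,0,0.019,0]
    - [-0.0225,-0.0005,0.027,0]
    - [-0.029,-0.0005,0.0345,0]
    - [-0.0355,-0.0005,0.042,0]
    - [-0.042,-0.001,0.05,0]
    - [-0.045,-0.001,0.0536,0]

```text
t: 13.02
tcp_pos: [0.4928, -0.2513, 0.1649]
eef_rot: [[-1.0, -0.017, 0.0], [-0.017, 1.0, -0.001], [-0.0, -0.001, -1.0]]
ft_force: [-0.2, -0.7, -1.4]
finger_gap: 0.0171
gripper_force: 58.5
```

apply_moves:
  deltas:
    - [-0.006,0,0.015,0]
    - [-0.006,0,0.04,0]
    - [-0.006,0,0.06,0]
    - [-0.006,0,0.06,0]

```text
t: 13.35
tcp_pos: [0.4881, -0.2517, 0.2279]
eef_rot: [[-1.0, -0.017, 0.004], [-0.017, 1.0, -0.003], [-0.004, -0.003, -1.0]]
ft_force: [0.8, -0.2, -0.3]
finger_gap: 0.0173
gripper_force: 58.6
```

```bash
cat > stick.py <<'E'
from h import *; import sys
o=get_obs(); t=np.array(o["tcp_pos"]); print(o["t"],t.round(4),np.round(o["ft_force"],1),o["finger_gap"])
for n in sys.argv[2:]:
    p,d=grab_frame(n); cv2.imwrite(f"pics/{n}_{sys.argv[1]}.png",p); c=cam(n,o)
    v,u=np.nonzero(d>0); Q=deproj(c,np.c_[u,v],d[v,u]); g=p[v,u].astype(int)
    h=cv2.cvtColor(p,cv2.COLOR_BGR2HSV)[v,u].astype(int)
    s=(abs(Q[:,0]-t[0])<.16)&(abs(Q[:,1]-t[1])<(.16 if abs(t[1])<.15 or t[1]>0 else .02))&(abs(Q[:,2]-t[2])<.14)&(Q[:,2]>.06)&(h[:,0]>13)&(h[:,0]<30)&(h[:,1]>60)&(h[:,2]>150)
    X=Q[s]; m=X.mean(0); a=np.linalg.svd(X-m)[2][0]; a*=-np.sign(a[0]); e=(X-m)@a
    print(n,s.sum(),m.round(4),"axis",a.round(3),"elev",np.rad2deg(np.arcsin(a[2])).round(1),"ends",(m+np.percentile(e,1)*a).round(4),(m+np.percentile(e,99)*a).round(4))
E
python3 stick.py a scene top wrist
```

```text
13.35 [ 0.4881 -0.2517  0.2279] [ 0.8 -0.2 -0.3] 0.017344913669833154
scene 248 [ 0.5273 -0.249   0.1976] axis [-0.631 -0.036  0.775] elev 50.8 ends [ 0.5621 -0.2471  0.1549] [ 0.4855 -0.2514  0.2491]
top 36 [ 0.4573 -0.2509  0.273 ] axis [-0.096  0.05   0.994] elev 83.8 ends [ 0.4604 -0.2525  0.24  ] [ 0.4494 -0.2468  0.3542]
wrist 3731 [ 0.4691 -0.2514  0.2604] axis [-0.703 -0.011  0.711] elev 45.3 ends [ 0.5551 -0.2501  0.1733] [ 0.4465 -0.2518  0.2832]
```

View pics/scene_a.png

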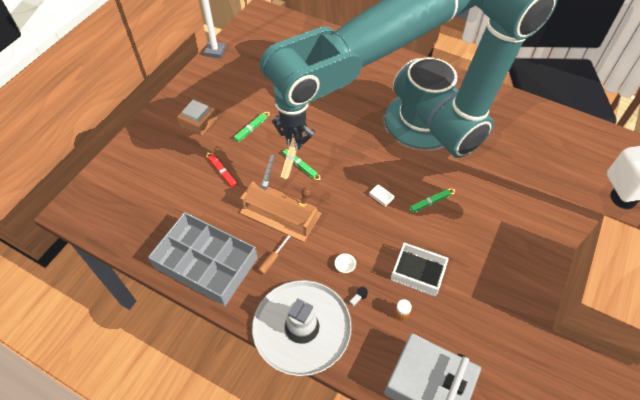

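apply_moves:
  deltas:
    - [0.02,0.0005,0,0]
    - [0.04,0.001,-0.01,0]
    - [0.055,0.001,-0.025,0]
    - [0.059,0.001,-0.037,0]
    - [0.059,0.001,-0.037,0]
    - [0.059,0.001,-0.037,0]
  squeeze: 30

```text
t: 14.0
tcp_pos: [0.5457, -0.2499, 0.1849]
eef_rot: [[-1.0, -0.017, -0.003], [-0.017, 1.0, 0.001], [0.003, 0.001, -1.0]]
ft_force: [-0.2, -0.8, -0.4]
finger_gap: 0.017
gripper_force: 58.5
```

apply_moves:
  deltas:
    - [0,0,-0.015,0]
    - [0,0,-0.03,0]
    - [-0.0065,0,-0.0352,0]
    - [-0.013,0,-0.0403,0]
    - [-0.019,0,-0.0465,0]
    - [-0.0243,0,-0.0528,0]
    - [-0.029,0,-0.06,0]
    - [-0.0329,0,-0.067,0]

```text
t: 14.67
tcp_pos: [0.5134, -0.2503, 0.1194]
eef_rot: [[-1.0, -0.017, 0.002], [-0.017, 1.0, -0.001], [-0.002, -0.001, -1.0]]
ft_force: [5.0, -0.6, 4.1]
finger_gap: 0.0169
gripper_force: 56.0
```

```bash
python3 stick.py b scene wrist
```

```text
14.6667 [ 0.5134 -0.2503  0.1194] [ 5.  -0.6  4.1] 0.016901232323923734
scene 151 [ 0.5725 -0.2472  0.113 ] axis [-0.929 -0.023  0.369] elev 21.7 ends [ 0.6241 -0.246   0.0925] [ 0.5106 -0.2488  0.1376]
wrist 6292 [ 0.5057 -0.2499  0.1399] axis [-0.975 -0.013  0.222] elev 12.8 ends [ 0.5558 -0.2492  0.1285] [ 0.4637 -0.2505  0.1494]
```

apply_moves:
  deltas:
    - [-0.002,0,-0.006,0]
    - [-0.0035,0,-0.012,0]
    - [-0.005,0,-0.018,0]
    - [-0.0065,0,-0.024,0]
    - [-0.0075,0,-0.029,0]
    - [-0.0075,0,-0.031,0]
    - [-0.0075,0,-0.031,0]

```text
t: 15.35
tcp_pos: [0.5059, -0.2502, 0.0882]
eef_rot: [[-1.0, -0.017, -0.001], [-0.017, 1.0, -0.0], [0.001, -0.0, -1.0]]
ft_force: [-2.4, -0.8, 4.8]
finger_gap: 0.0168
gripper_force: 56.7
```

```bash
python3 stick.py c scene wrist
```

```text
15.35 [ 0.5059 -0.2502  0.0882] [-2.4 -0.8  4.8] 0.016844346724023445
scene 141 [ 0.5691 -0.2467  0.1016] axis [-0.999 -0.016  0.044] elev 2.5 ends [ 0.6249 -0.2458  0.0991] [ 0.5012 -0.2477  0.1046]
wrist 6483 [ 0.4985 -0.2499  0.1082] axis [-0.998 -0.017 -0.065] elev -3.7 ends [ 0.5376 -0.2492  0.1107] [ 0.4532 -0.2506  0.1052]
```

apply_moves:
  deltas:
    - [0,0,0.01,0]
    - [0,0,0.03,0]
    - [-0.002,0,0.06,0]
    - [-0.002,0,0.085,0]
    - [-0.002,0,0.1,0]
    - [-0.002,0.005,0.11,0]
    - [0,0.02,0.11,0]
    - [0.005,0.04,0.11,0]
  grip: -1
  squeeze: 90

```text
t: 16.12
tcp_pos: [0.5107, -0.2101, 0.1987]
eef_rot: [[-1.0, -0.016, -0.001], [-0.016, 1.0, -0.0], [0.001, -0.0, -1.0]]
ft_force: [0.6, -0.1, -2.2]
finger_gap: 0.0166
gripper_force: 90.0
```

apply_moves:
  deltas:
    - [0.006,0.025,0,0]
    - [0.012,0.05,0,0]
    - [0.018,0.075,0,0]
    - [0.024,0.1,0,0]
    - [0.03,0.125,0,0]
    - [0.037,0.15,0,0]
    - [0.043,0.175,0,0]
    - [0.05,0.2,0,0]

```text
t: 16.78
tcp_pos: [0.5606, -0.0085, 0.1979]
eef_rot: [[-1.0, -0.017, -0.002], [-0.017, 1.0, 0.0], [0.002, 0.0, -1.0]]
ft_force: [0.0, -0.1, -0.9]
finger_gap: 0.0169
gripper_force: 90.0
```

apply_moves:
  deltas:
    - [0.006,0.025,0,0]
    - [0.012,0.05,0,0]
    - [0.018,0.075,0,0]
    - [0.024,0.1,0,0]
    - [0.03,0.125,0,0]
    - [0.037,0.15,0,0]
    - [0.043,0.175,0,0]
    - [0.05,0.2,0,0]

```text
t: 17.45
tcp_pos: [0.6106, 0.1914, 0.1978]
eef_rot: [[-1.0, -0.017, -0.002], [-0.017, 1.0, -0.0], [0.002, -0.0, -1.0]]
ft_force: [0.8, -0.2, -1.3]
finger_gap: 0.0162
gripper_force: 90.0
```

apply_moves:
  deltas:
    - [0.004,0.015,-0.01,0]
    - [0.008,0.025,-0.02,0]
    - [0.012,0.034,-0.03,0]
    - [0.015,0.036,-0.04,0]
    - [0.015,0.036,-0.05,0]
    - [0.015,0.036,-0.055,0]
    - [0.015,0.036,-0.055,0]
    - [0.015,0.036,-0.055,0]

```text
t: 18.12
tcp_pos: [0.6261, 0.2252, 0.1434]
eef_rot: [[-1.0, -0.016, -0.0], [-0.016, 1.0, -0.0], [0.0, -0.0, -1.0]]
ft_force: [0.6, 0.1, -1.4]
finger_gap: 0.0165
gripper_force: 90.1
```

```bash
python3 stick.py d scene wrist top; python3 - <<'E'
import cv2,numpy as np
a=cv2.imread("pics/wrist_d.png"); b=cv2.imread("pics/scene_d.png")[190:320,340:500]
b=cv2.resize(b,(400,325)); a=cv2.resize(a,(400,250)); cv2.imwrite("pics/d.png",np.vstack([a,b]))
E
```

```text
18.1167 [0.6261 0.2252 0.1434] [ 0.6  0.1 -1.4] 0.016539894822033947
scene 141 [0.6801 0.2273 0.1629] axis [-0.999 -0.031  0.018] elev 1.1 ends [0.7449 0.2292 0.1617] [0.6116 0.2252 0.1642]
wrist 6307 [0.6184 0.2254 0.1633] axis [-0.998 -0.01  -0.065] elev -3.7 ends [0.6582 0.2258 0.1658] [0.5755 0.225  0.1605]
top 18 [0.6134 0.225  0.1616] axis [-0.255 -0.746  0.615] elev 38.0 ends [0.6175 0.2373 0.1516] [0.6105 0.2166 0.1686]
```

View pics/d.png

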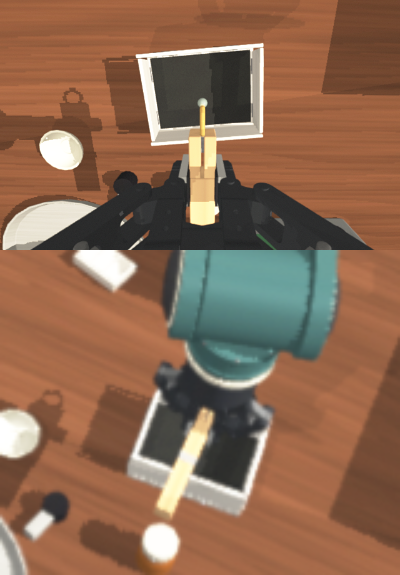

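```bash
python3 - <<'E'
from h import *
o=get_obs(); c=cam("wrist",o); print(plane(c,[[323,163],[323,185],[323,208]],.153).round(4)); print(o["t"],np.round(o["tcp_pos"],4))
E
```

```text
[[0.572  0.225  0.153 ]
 [0.5813 0.2251 0.153 ]
 [0.5914 0.2253 0.153 ]]
18.2667 [0.6264 0.2256 0.1443]
```

apply_moves:
  deltas:
    - [0,0,-0.002,0]
    - [0,0,-0.002,0]
    - [0,0,-0.002,0]
    - [0,0,-0.002,0]
    - [0,0,-0.002,0]
    - [0,0,-0.002,0]
    - [0,0,-0.002,0]
    - [0,0,-0.002,0]

```text
t: 18.93
tcp_pos: [0.6262, 0.2259, 0.1414]
eef_rot: [[-1.0, -0.017, -0.0], [-0.017, 1.0, -0.0], [0.0, -0.0, -1.0]]
ft_force: [0.1, 0.3, -1.7]
finger_gap: 0.0166
gripper_force: 90.1
```

```bash
python3 tray.py e scene; python3 stick.py e scene wrist; python3 -c "
from bench import *; print(close_job())"
```

```text
18.9333 [0.6262 0.2259 0.1414] [ 0.1  0.3 -1.7]
scene left 38 zmax 0.0569 out p3/50/97 [0.0651 0.0686 0.0705] top at 0.0676
scene right 52 zmax 0.0564 out p3/50/97 [0.0638 0.0673 0.0717] top at 0.067
scene front none
18.9833 [0.6262 0.2259 0.1414] [-0.6  0.  -1. ] 0.016685250223545164
scene 141 [0.6798 0.228  0.1601] axis [-1.    -0.025  0.008] elev 0.4 ends [0.745  0.2297 0.1596] [0.6086 0.2262 0.1607]
wrist 6339 [0.6186 0.2262 0.1613] axis [-0.998 -0.013 -0.065] elev -3.7 ends [0.6583 0.2268 0.1639] [0.5755 0.2257 0.1585]
the job is handed in; nothing more can be done
None
```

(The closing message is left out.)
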